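# Vent the tripped vacuum pump and hold its reset in

### The arm

A 6-joint arm with a two-finger parallel gripper is mounted at the origin on the work surface. World frame = base frame: x ahead of the robot, y to its left, z up, the work surface at z = 0. Lengths are in m, angles in rad, forces in N, time in s.
With the tool pointing down it reaches from about 0.375 to 0.975 m from the base axis. Payload 3.8 kg.
Tool frame: the origin (TCP) lies midway between the tips of the shut fingers; the grasp point (between the pads) lies 19 mm behind it; z points along the fingers, y is the line along which they close (so a half turn about z gives the same grasp; the last joint's range is limited). The gripper opens to 85 mm and grips with 20 to 120 N. Pads are 22 mm wide; open, the fingers measure 114 mm over their backs; the gripper's body (76 mm by 85 mm) begins 54 mm behind the grasp point. The pads swing forward as they close: fully open they stand 13 mm farther back than shut.
Start: joints at [1.286, 0.264, 1.604, -0, 1.274, -0.037], TCP at [0.166, 0.654, 0.207] pointing down, gripper open.
Joint ranges: [-2.63, 2.63], [-0.94, 2.18], [0.31, 2.57], [-1.31, 4.45], [0, 2.66], [-2.55, 2.55]. Speed limits (rad/s): [2.57, 2.57, 3.14, 3.14, 3.14, 3.14].

### API

Orientations are given as a rotation vector (axis times angle).
In Python, from workcell import bot gives the robot as it stands.
- The arm moves only by the tool step_arm, never from a script. Its argument "motion" is a list of rows, each a list of 5 numbers: the finger opening in cm, from 0 to 8.54, then the shift along the tool's x, y, z in cm, then the turn about the tool's z in degrees. In form: [[claw, dx, dy, dz, twist], ...]. A call has 1 to 20 rows; each row is the pose to reach, as a shift and turn from the pose commanded when the call began, along the tool's axes at that moment; what a row does not reach only later rows make up. A row lasts 1/10 s, in which the tool goes at most 50 mm and 8.59 degrees, less where a joint would pass 70% of its speed; a pose out of reach is approached as far as the arm can. A call with a gripper value outside its range is refused whole. The fingers move at their own pace and stop on an object; "force" is the grip in N (left out, the last holds). Time passes only in rows, so rows that repeat a pose let the fingers close. It gives the time, the measured TCP pose, the force, the opening and the grip force at its end, in the units of the state.
- bot.read_state(): the state, without advancing time (a new reading comes with each control period).
- bot.read_camera(name): name is "side" or "top" or "wrist"; returns (picture, depth): 400x640x3 uint8, red, green, blue; 400x640 float32, m along the optical axis (not along the pixel's ray), 0 where there is no reading.
- bot.calibration(name): a dict with "mtx" (3x3 intrinsics, pixels), "k1" (the pictures are not rectified: a ray, as slopes to the right and down, at radius r is drawn at 1 + k1 r^2 times it, then the intrinsics apply), "origin" and "orientation" of the camera in the world; the wrist camera has in their place "T_tool_cam" (4x4, takes a point from camera to tool coordinates, whose origin is the TCP and whose axes are the flange's). Camera axes: x right, y up, looking along -z (the intrinsics and any distortion apply to the point x, -y, -z); pixel columns grow to the right and rows downward; lengths in m; the calibration is good to about 2 mm. A picture is of the moment at which its call begins: read the wrist's pose just before it. calibration takes no time and is no camera call.
- bot.finish_job(): hands the job in; it is judged then, once.
The state is a dict: "time": time; "q": joint angles; "joint_vel": joint speeds; "joint_torque": joint torques, N m; "tool_pos": TCP position; "tcp_rot": TCP orientation; "wrist_force": force on the tool from outside, world axes, zero at the start; "torque": the same for the moment, N m; "width": opening from 0.0 (shut) to 1.0 (fully open); "grip_force": force on a finger pad.
Only numpy, scipy, OpenCV 4.12 (cv2) and the standard library are available. Lean on these libraries where they do the work, as an engineer would, in place of code of your own. Each camera call takes 0.05 s, during which the arm holds its last target. There are 200 camera calls.

### The job

The vacuum pump of the clamping table has tripped its overload. Turn the lever of its vent cock to half open (45 degrees) so that it can restart without load, let go of the lever, then take the slim pin punch out of the wooden block, reach it upright through the hole in the lid of the pump's terminal box and hold the recessed reset button fully in, without leaning hard on it. Finish while still gripping the punch and holding the button in, with the cock still half open and everything else left where it was.

Things in the scene. Friction and masses are not known exactly. Their poses are not given: they have to be found in the camera images.
- pump: Bench-top rotary-vane vacuum pump, fixed to the bench, origin under its middle. 415 mm long along its y, base 150 mm wide, at most 170 mm high but for the lever. Motor towards its +y, oil casing and vent cock towards -y, black exhaust filter behind. Its -x side is the front, towards the robot; z up.
- vent_pivot (a point): Point on the upright turning axis of the vent cock, at mid-height of its lever, 190 mm above the bench. The cock is a small ball valve in a level pipe at the pump's -y end; the pipe runs along the pump's y, its axis 40 mm below this point, pipe and valve at most 30 mm thick. Axes as the pump's.
- vent_grip (a point): Middle of the lever's black sleeve, 50 mm from the turning axis. The sleeve is a straight level bar 56 mm long (22 to 78 mm from the axis), 12 mm wide, 12 mm high, with 28 mm or more of free space under it. Its x axis points along the lever towards the turning axis.
- vent_cock (a joint): Angle of the vent cock's lever, rad: 0 = shut, lever square to the pipe, pointing to the pump's -x (front); 1.571 = fully open, in line with the pipe, pointing to the pump's -y (away from the motor). It opens anticlockwise seen from above, and has stops at both ends. Starts at 0 to 0.3. Friction of 0.12 N m: it stays where it is left.
- reset_mouth (a point): Centre of the mouth of the collar on the lid of the terminal box (94 x 88 mm box on the motor): a round hole 16 mm wide in a 25 mm collar that stands 5 mm above the lid, opening straight up, 170 mm above the bench. The top of the reset button (13 mm wide, black) lies 20 mm below this point on the same axis and goes 5 mm further down. Axes as the pump's.
- reset_button (a joint): How far the reset button is pressed, in m: 0 out, 0.005 fully in (hard stop). Its spring pushes back with 2 N at the start and 6 N fully in; it springs out when released.
- punch_mid (a point): Centre of the body of the pin punch, a steel tool 135 mm long, 70 to 105 g: round body 12 mm thick, 80 mm long; below it a round stem 6 mm thick, 55 mm long, with a flat tip 95 mm below this point. It stands upright in a hole of the wooden block, shoulder on the block's top, the whole body showing: the slimmest and tallest of the three tools. z points up along it.
- punch_tip (a point): Centre of the flat tip of the pin punch.
- tool_block: Drilled oak block, fixed to the bench, 56 x 160 x 70 mm (x, y, z), origin at the centre of its underside. Three upright holes 9 mm wide and 60 mm deep at 0 and 50 mm either way along its y; which tool is in which hole varies.
- drift_top (a point): Top of the stout steel drift in the block: body 20 mm thick standing 50 mm above the block. Leave alone.
- awl_top (a point): Top of the bradawl in the block: pear-shaped wooden handle up to 28 mm thick, standing 71 mm above the block. Leave alone.
- tape_measure: Tape measure standing on the bench, 72 x 36 x 66 mm, origin under its centre. Leave alone.
- tumbler: Insulated drinking tumbler, 78 mm across, 178 mm tall, origin under its centre. Leave alone.
- collet_wrench: Open-ended wrench lying on the bench. Leave alone.
- bench_brush: Brush lying on the bench. Leave alone.
- oil_bottle: White oil bottle, 60 mm across, 150 mm tall, origin under its centre. Leave alone.

How it is judged:
By the outcome, as a careful person would: the job done as asked, in the order asked, and still so for the second after the job is handed in, while the arm keeps its last pose, push and grip.
It also fails if it takes over 51 s, if anything falls off the work surface, if the arm or the gripper's body presses on something with over 40 N, if the wrist force passes 120 N, or if a joint passes its speed limit or range.

## Working session

There is one attempt and no reset: what is moved stays moved. The work goes in short steps, Python scripts to look and compute and a tool call to move; the robot and the scene stay as the last step left them, time stands still between calls to the robot, and variables do not carry over. Pictures are saved under pics/ and viewed, at most 10 in all, crops included, and the job is handed in when it is done.

Besides the shell and the picture viewer there is one more tool, called after ">>>" as name(argument=value, ...), one argument or row to a line, values as JSON. step_arm: Moves the arm, as the interface text tells. Its arguments: {"type":"object","properties":{"motion":{"type":"array","items":{"type":"array","items":{"type":"number"}}},"force":{"type":"number"}},"required":["motion"]}

```bash
mkdir -p pics
cat > h.py <<'E'
import numpy as np, cv2
from scipy.spatial.transform import Rotation as R
from workcell import bot
def cam(name, st=None):
    c=bot.calibration(name); K=np.array(c["mtx"],float); k1=c["k1"]
    if name=="wrist":
        T=np.eye(4); T[:3,:3]=R.from_rotvec(st["tcp_rot"]).as_matrix(); T[:3,3]=st["tool_pos"]
        T=T@np.array(c["T_tool_cam"])
        return K,k1,T[:3,3],T[:3,:3]
    o=np.array(c["orientation"],float)
    M=o if o.shape==(3,3) else R.from_rotvec(o).as_matrix()
    return K,k1,np.array(c["origin"],float),M
def ray(C,u,v):
    K,k1,o,M=C
    n=cv2.undistortPoints(np.array([[[u,v]]],float),K,np.array([k1,0,0,0,0.])) [0,0]
    return o, M@np.array([n[0],-n[1],-1.])
def onz(C,u,v,z):
    o,d=ray(C,u,v); return o+d*(z-o[2])/d[2]
def dep(C,u,v,D):
    o,d=ray(C,u,v); return o+d*D
def proj(C,p):
    K,k1,o,M=C; q=M.T@(np.array(p)-o); a=np.array([q[0],-q[1]])/-q[2]
    a=a*(1+k1*(a@a)); return K[:2,:2]@a+K[:2,2]
def tri(rays):
    A=np.zeros((3,3));b=np.zeros(3)
    for o,d in rays:
        d=d/np.linalg.norm(d);P=np.eye(3)-np.outer(d,d);A+=P;b+=P@o
    x=np.linalg.solve(A,b); return x,[np.linalg.norm((np.eye(3)-np.outer(d,d)/(d@d))@(x-o)) for o,d in rays]
E
python3 - <<'E'
from h import *
st=bot.read_state(); print(st)
for n in ("top","side","wrist"):
    im,D=bot.read_camera(n); np.savez(f"{n}0.npz",im=im,D=D); cv2.imwrite(f"pics/{n}0.png",im[:,:,::-1])
    c=bot.calibration(n); print(n,c)
E
```

```text
{'time': 0.0, 'q': array([ 1.28608751e+00,  2.64789191e-01,  1.60537299e+00,  1.81565773e-06,
        1.27370624e+00, -3.68813465e-02]), 'joint_vel': array([-0.00022768,  0.00118048, -0.00176197,  0.00049815,  0.00129176,
       -0.00144702]), 'joint_torque': array([ 2.51902755e-03, -5.15090811e+01, -3.67334640e+01,  3.04502482e-04,
        1.25300739e-02,  8.82135623e-06]), 'tool_pos': array([0.16534347, 0.65362171, 0.20523836]), 'tcp_rot': array([-0.38824637, -3.11713919,  0.00352782]), 'wrist_force': array([ 0.376622  ,  0.32918188, -0.32905255]), 'torque': array([ 0.01239485,  0.01286824, -0.03350121]), 'grip_force': 0.0, 'width': 1.0010651554420307}
top {'mtx': array([[392.24459715,   0.        , 321.247351  ],
       [  0.        , 392.24459715, 203.88288304],
       [  0.        ,   0.        ,   1.        ]]), 'k1': -0.0966154608097709, 'origin': array([0.47883525, 0.06727889, 1.07873691]), 'orientation': array([ 0.04278884, -0.04203972, -1.57570899])}
side {'mtx': array([[454.59691282,   0.        , 323.74276911],
       [  0.        , 454.59691282, 194.90285286],
       [  0.        ,   0.        ,   1.        ]]), 'k1': -0.03781627393219113, 'origin': array([0.24790308, 0.93025213, 0.78914519]), 'orientation': array([ 0.23957583, -1.30463947, -2.51919706])}
wrist {'mtx': array([[288.36794908,   0.        , 315.5260812 ],
       [  0.        , 288.36794908, 200.40247476],
       [  0.        ,   0.        ,   1.        ]]), 'k1': -0.01182115379671434, 'T_tool_cam': array([[ 1.14591172e-03,  9.60167292e-01,  2.79423440e-01,
         7.08894791e-02],
       [ 9.99998907e-01, -1.36127625e-03,  5.76696287e-04,
         2.04772233e-04],
       [ 9.34097405e-04,  2.79422474e-01, -9.60167802e-01,
        -1.66685160e-01],
       [ 0.00000000e+00,  0.00000000e+00,  0.00000000e+00,
         1.00000000e+00]])}
```

View pics/top0.png

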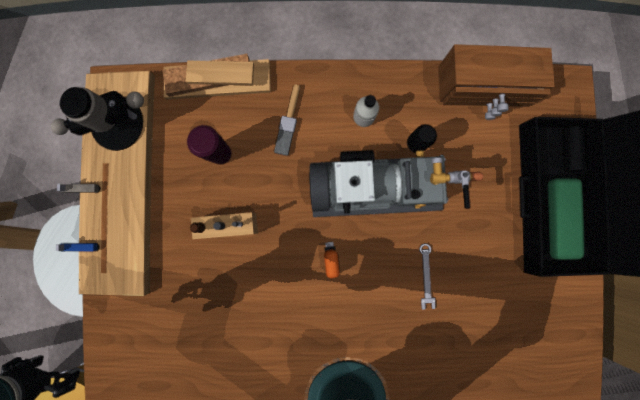

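View pics/side0.png

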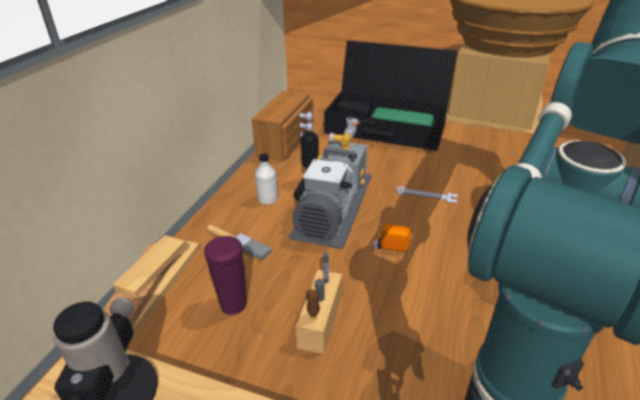

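The top view shows the pump with its lever (black sleeve about 466,195; pivot near 464,178), the white terminal-box lid at (355,181), and the block with tools at (197,228), (219,225) and (237,221). The side view shows the farthest tool (325,265) is the slim, tall punch, so it is the right-hand tool in the top view.

Run:
```python
from h import *
C=cam("top"); im=np.load("top0.npz")["im"]; D=np.load("top0.npz")["D"]
for n,u,v,z in [("sleeve",466,196,.19),("pivot",464,178,.19),("lid",355,181,.17),("punch",237,221,.15),("drift",219,225,.12),("awl",197,228,.14)]:
    print(n,onz(C,u,v,z).round(3), D[v,u], dep(C,u,v,D[v,u]).round(3))
a=cv2.resize(im[150:220,300:490],None,fx=4,fy=4,interpolation=cv2.INTER_CUBIC)
b=cv2.resize(im[195:250,180:270],None,fx=4,fy=4,interpolation=cv2.INTER_CUBIC)
o=np.zeros((510,760,3),np.uint8);o[:280]=a;o[280:500,:360]=b
cv2.imwrite("pics/crop.png",o[:,:,::-1])
```

```text
sleeve [ 0.543 -0.266  0.19 ] 0.8857847 [ 0.543 -0.264  0.195]
pivot [ 0.585 -0.262  0.19 ] 0.8894697 [ 0.584 -0.261  0.194]
lid [ 0.581 -0.011  0.17 ] 0.9314589 [ 0.583 -0.013  0.152]
punch [0.489 0.268 0.15 ] 1.0059375 [0.49  0.285 0.072]
drift [0.48  0.319 0.12 ] 0.95505387 [0.48  0.319 0.122]
awl [0.473 0.368 0.14 ] 0.9335876 [0.473 0.367 0.144]
```

View pics/crop.png

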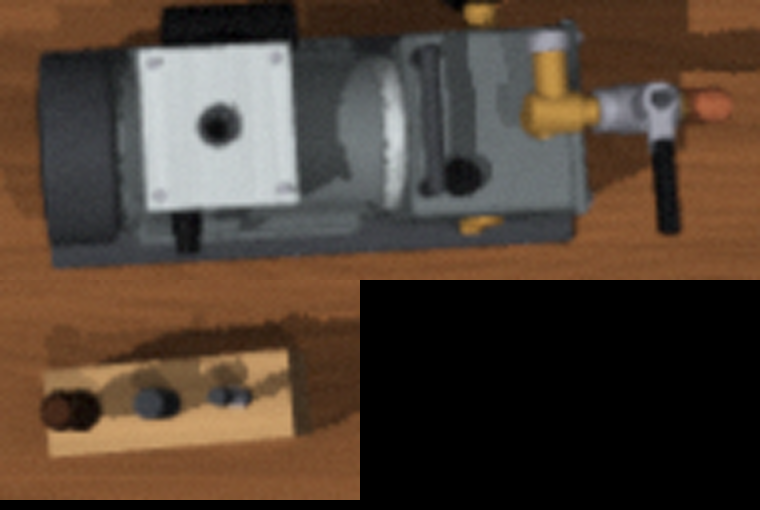

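The crop shows the collar hole at (219,125), the lever pivot at (660,100), the sleeve down to (668,230), and the punch on the right of the block, with its top at (218,396). I'll move the wrist camera over the punch, then over the lever.

```bash
cat >> h.py <<'E'
def shift(x,y,z,yaw=None):
    """world target TCP, yaw = heading of tool x in deg -> dx,dy,dz cm, twist deg"""
    s=bot.read_state(); M=R.from_rotvec(s["tcp_rot"]).as_matrix()
    d=M.T@(np.array([x,y,z])-s["tool_pos"])*100
    cur=np.degrees(np.arctan2(M[1,0],M[0,0]))
    tw=0 if yaw is None else -((yaw-cur+180)%360-180)
    print("t",round(s["time"],2),"tcp",s["tool_pos"].round(4),"yaw",round(cur,2),"down",M[:,2].round(4),"F",s["wrist_force"].round(1),"-> shift",d.round(2),"twist",round(tw,2)); return d,tw
E
python3 - <<'E'
from h import *
shift(.489,.27,.26,183); shift(.545,-.265,.27,183)
E
```

```text
t 0.15 tcp [0.1654 0.6538 0.2055] yaw 165.8 down [-5.0e-04 -1.8e-03 -1.0e+00] F [-0.5 -0.   0.8] -> shift [-40.78 -29.28  -5.4 ] twist -17.2
t 0.15 tcp [0.1654 0.6538 0.2055] yaw 165.8 down [-5.0e-04 -1.8e-03 -1.0e+00] F [-0.5 -0.   0.8] -> shift [-59.34 -79.77  -6.31] twist -17.2
```

>>> step_arm(
  motion=[
    [8.5,0,0,-5.4,0],
    [8.5,-5,-3,-5.4,-4],
    [8.5,-40.8,-29.3,-5.4,-17.2],
    [8.5,-40.8,-29.3,-5.4,-17.2],
    [8.5,-40.8,-29.3,-5.4,-17.2],
    [8.5,-40.8,-29.3,-5.4,-17.2],
    [8.5,-40.8,-29.3,-5.4,-17.2],
    [8.5,-40.8,-29.3,-5.4,-17.2],
    [8.5,-40.8,-29.3,-5.4,-17.2],
    [8.5,-40.8,-29.3,-5.4,-17.2],
    [8.5,-40.8,-29.3,-5.4,-17.2],
    [8.5,-40.8,-29.3,-5.4,-17.2],
    [8.5,-40.8,-29.3,-5.4,-17.2],
    [8.5,-40.8,-29.3,-5.4,-17.2],
  ],
)

```text
time: 1.55
tool_pos: [0.4885, 0.2708, 0.2603]
tcp_rot: [0.083, -3.139, -0.0]
wrist_force: [-0.7, -0.2, 0.7]
width: 0.997
grip_force: 0.0
```

```bash
cat > snap.py <<'E'
import sys; from h import *
import pickle
n=sys.argv[1]; st=bot.read_state(); im,D=bot.read_camera("wrist")
pickle.dump((st,im,D),open(n+".pkl","wb")); cv2.imwrite(f"pics/{n}.png",im[:,:,::-1])
E
python3 snap.py wA; python3 -c "
from h import *
shift(.545,-.265,.27,183)"
```

```text
t 1.6 tcp [0.4883 0.2713 0.2604] yaw -176.93 down [-8.e-04  3.e-04 -1.e+00] F [ 0.9 -0.3  1. ] -> shift [ -2.78 -53.85  -0.99] twist 0.07
```

View pics/wA.png

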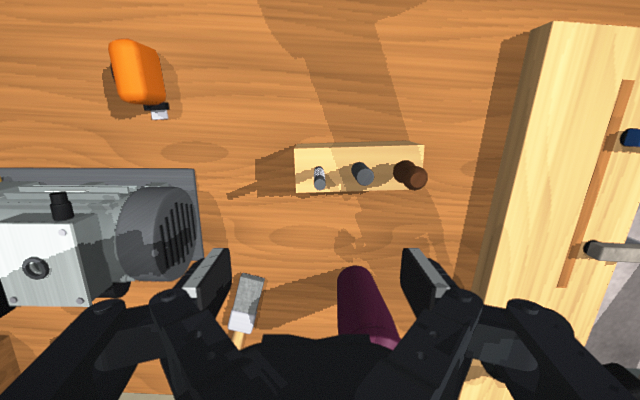

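The wrist picture from here shows the punch at (320,178) with the drift and awl to its right, and the collar hole at (36,267). I'll go to the lever.

>>> step_arm(
  motion=[
    [8.5,-2.8,-53.9,-1,0],
    [8.5,-2.8,-53.9,-1,0],
    [8.5,-2.8,-53.9,-1,0],
    [8.5,-2.8,-53.9,-1,0],
    [8.5,-2.8,-53.9,-1,0],
    [8.5,-2.8,-53.9,-1,0],
    [8.5,-2.8,-53.9,-1,0],
    [8.5,-2.8,-53.9,-1,0],
    [8.5,-2.8,-53.9,-1,0],
    [8.5,-2.8,-53.9,-1,0],
    [8.5,-2.8,-53.9,-1,0],
    [8.5,-2.8,-53.9,-1,0],
    [8.5,-2.8,-53.9,-1,0],
    [8.5,-2.8,-53.9,-1,0],
  ],
)

```text
time: 3.0
tool_pos: [0.5457, -0.2644, 0.2704]
tcp_rot: [0.086, -3.14, -0.002]
wrist_force: [-0.2, 0.7, -0.1]
width: 0.994
grip_force: 0.0
```

```bash
python3 snap.py wB; python3 -c "
from h import *
shift(.545,-.265,.27,183)"
```

```text
t 3.05 tcp [ 0.5457 -0.2643  0.2706] yaw -176.85 down [-2.e-04  7.e-04 -1.e+00] F [-0.1  1.   0.8] -> shift [ 0.07 -0.07  0.06] twist 0.15
```

View pics/wB.png

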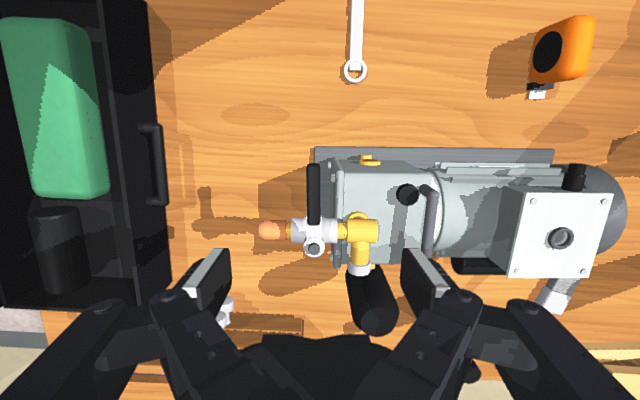

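This picture shows the sleeve from (314,165) to (314,222), the pivot nut at (314,247), and the collar at (561,238). Measuring these from here, using depth and the other view.

```bash
cat > m.py <<'E'
from h import *
import pickle
def blob(im,box,f):
    x0,y0,x1,y1=box; m=f(im[y0:y1,x0:x1].astype(int)).astype(np.uint8)
    n,l,s,c=cv2.connectedComponentsWithStats(m); k=1+np.argmax(s[1:,4]); 
    ys,xs=np.where(l==k); return np.c_[xs+x0,ys+y0].astype(np.float32)
E
python3 - <<'E'
from m import *
st,im,D=pickle.load(open("wB.pkl","rb")); C=cam("wrist",st)
p=blob(im,(300,155,328,228),lambda a:a.max(2)<60)
r=cv2.minAreaRect(p); print("sleeve px",r,len(p))
ds=[D[int(v),int(u)] for u,v in p]; print("depth z of sleeve",np.median([dep(C,u,v,D[int(v),int(u)])[2] for u,v in p]).round(4))
ys=np.unique(p[:,1]); mid=np.array([[p[p[:,1]==y,0].mean(),y] for y in ys])
W=np.array([onz(C,u,v,.196)[:2] for u,v in mid]); print("ends",W[0].round(4),W[-1].round(4))
vx,vy,x0,y0=cv2.fitLine(W[3:-3].astype(np.float32),cv2.DIST_HUBER,0,.001,.001).ravel(); print("lever dir deg",np.degrees(np.arctan2(vy,vx)))
for u,v in [(314,247),(313,239)]: print("piv",onz(C,u,v,.195).round(4),dep(C,u,v,D[v,u]).round(4))
# base plate front edge
for u in (330,400,470,540):
    c=im[135:165,u].astype(int).sum(1); g=np.abs(np.diff(c)); print(u,135+g.argmax(),end=' ')
# collar, two views
rays=[]
for n,box in (("wB",(545,222,578,254)),("wA",(20,250,52,284))):
    s,i,d=pickle.load(open(n+".pkl","rb")); c=cam("wrist",s)
    x0,y0,x1,y1=box; g=cv2.cvtColor(i,cv2.COLOR_RGB2GRAY)[y0:y1,x0:x1]
    q=blob(i,box,lambda a:a.sum(2)<420); h=cv2.convexHull(q); e=cv2.fitEllipse(h)
    print("\n",n,e, onz(c,*e[0],.17).round(4)); rays.append(ray(c,*e[0]))
print(tri(rays))
vis=lambda n,b:cv2.resize(pickle.load(open(n+".pkl","rb"))[1][b[1]:b[3],b[0]:b[2]],(260,390),interpolation=cv2.INTER_CUBIC)
cv2.imwrite("pics/c2.png",np.hstack([vis("wB",(290,155,350,260)),vis("wB",(540,210,580,270)),vis("wA",(300,155,340,215))])[:,:,::-1])
E
```

```text
sleeve px ((312.9999694824219, 193.49998474121094), (60.99999237060547, 11.999998092651367), 90.0) 504
depth z of sleeve 0.1949
ends [ 0.5124 -0.2674] [ 0.5669 -0.2648]
lever dir deg 2.9569826
piv [ 0.5898 -0.2632  0.195 ] [ 0.5885 -0.2633  0.1977]
piv [ 0.5819 -0.2645  0.195 ] [ 0.5836 -0.2645  0.1912]
330 161 400 146 470 162 540 162 
 wB ((559.9254760742188, 237.81845092773438), (21.12786865234375, 26.347658157348633), 69.50572204589844) [ 0.5781 -0.0148  0.17  ]

 wA ((35.46936798095703, 267.90533447265625), (22.046777725219727, 27.781007766723633), 104.63206481933594) [ 0.5783 -0.0073  0.17  ]
(array([ 0.58002059, -0.01104147,  0.16631974]), [np.float64(0.0004989164117042884), np.float64(0.0004989164117043466)])
```

View pics/c2.png

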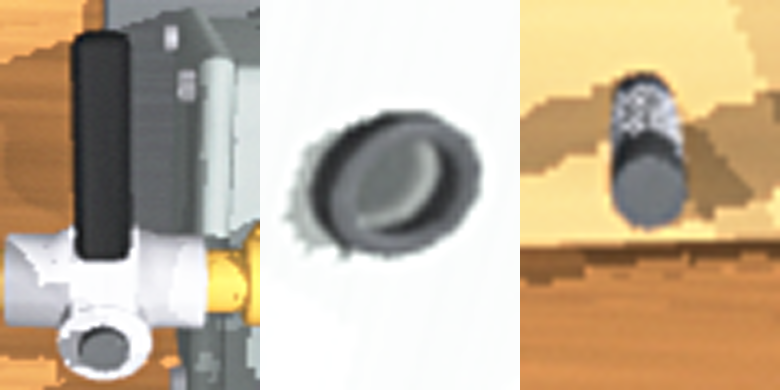

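In the crops, the sleeve and its nut are clear. The collar's mouth ring and the punch's top disc also show clearly. Next is the pump's yaw, from the lid edges and the base plate.

Run:
```python
from m import *
def rect(C,im,box,z,f):
    p=blob(im,box,f); h=cv2.convexHull(p)[:,0]
    W=np.array([onz(C,u,v,z)[:2] for u,v in h])*1000
    r=cv2.minAreaRect(W.astype(np.float32)); return len(p),r
st,im,D=pickle.load(open("wB.pkl","rb")); C=cam("wrist",st)
print(rect(C,im,(495,180,620,290),.165,lambda a:a.min(2)>190))
t=np.load("top0.npz"); print(rect(cam("top"),t["im"],(320,155,385,210),.165,lambda a:a.min(2)>140))
# base plate long front edge in wB: wood -> grey transition
e=[]
for u in range(325,545,5):
    a=im[130:165,u].astype(int); sat=(a[:,0]-a[:,2]); k=np.where(sat<25)[0]
    if len(k): e.append(onz(C,u,130+k[0]-.5,.012)[:2])
e=np.array(e,np.float32); vx,vy,x0,y0=cv2.fitLine(e,cv2.DIST_HUBER,0,.0005,.001).ravel()
print("edge yaw",np.degrees(np.arctan2(-vx,vy)) if vy>0 else np.degrees(np.arctan2(vx,-vy)),len(e))
# pipe / rail direction by depth: lid plane points pca skip
```

```text
(6735, ((586.0380859375, -11.413894653320312), (108.60185241699219, 88.87767791748047), 2.3970370292663574))
(1412, ((581.2202758789062, -9.550113677978516), (94.61845397949219, 88.35726928710938), 2.781397819519043))
edge yaw 2.6880388 44
```

Pump yaw is about 2.7° and the lever heading 182.96°, so the cock is shut. It must turn 44.8°, to a heading of 227.7°. I'll descend and grip the sleeve.

>>> step_arm(
  motion=[
    [4,0.6,-0.15,0,0.2],
    [4,0.6,-0.15,3,0.2],
    [4,0.6,-0.15,6,0.2],
    [4,0.6,-0.15,8,0.2],
    [4,0.6,-0.15,9.9,0.2],
    [4,0.6,-0.15,9.9,0.2],
    [2,0.6,-0.15,9.9,0.2],
    [0.8,0.6,-0.15,9.9,0.2],
    [0.8,0.6,-0.15,9.9,0.2],
    [0.8,0.6,-0.15,9.9,0.2],
    [0.8,0.6,-0.15,9.9,0.2],
  ],
  force=30,
)

```text
time: 4.15
tool_pos: [0.5399, -0.2686, 0.1724]
tcp_rot: [-0.077, 3.14, -0.001]
wrist_force: [-1.0, -0.4, 0.0]
width: 0.096
grip_force: 0.0
```

Run:
```python
from h import *
d,tw=shift(.5396,-.2661,.171,182.96)
s=bot.read_state(); print(s["q"].round(2), s["width"])
P=np.array([.5895,-.2635]); M=R.from_rotvec(s["tcp_rot"]).as_matrix(); v=s["tool_pos"][:2]-P
print("radius",np.linalg.norm(v),"head",np.degrees(np.arctan2(*v[::-1])))
for a in (9,18,27,36,44.8,46.5):
    r=R.from_euler('z',a,degrees=True).as_matrix()[:2,:2]@v; w=P+r-s["tool_pos"][:2]
    print(a,(M.T@[*w,0]*100).round(2))
```

```text
t 4.15 tcp [ 0.5399 -0.2686  0.1724] yaw -177.2 down [ 1.1e-03 -6.0e-04 -1.0e+00] F [-1.  -0.4  0. ] -> shift [0.02 0.25 0.14] twist -0.16
[-0.5   0.15  1.8  -0.    1.19 -2.12] 0.09609280675194709
radius 0.049881628676531835 head -174.16419874969696
9 [-0.1  -0.78  0.  ]
18 [-0.33 -1.53  0.  ]
27 [-0.66 -2.23  0.  ]
36 [-1.11 -2.88  0.  ]
44.8 [-1.63 -3.43  0.  ]
46.5 [-1.74 -3.53  0.  ]
```

Opening reads 8 mm with no grip force, so the grip may have missed. Also, joint 6 (-2.12) has no room for the turn this way. Taking a look.

```bash
python3 snap.py wC; python3 -c "
import cv2;i=cv2.imread('pics/wC.png');cv2.imwrite('pics/wC2.png',cv2.resize(i[120:400,180:460],None,fx=2,fy=2))
from h import *; s=bot.read_state(); print(s['width'],s['grip_force'],s['tool_pos'])"
```

```text
0.09177383975121178 0.0 [ 0.53972462 -0.26850886  0.17211226]
```

View pics/wC2.png

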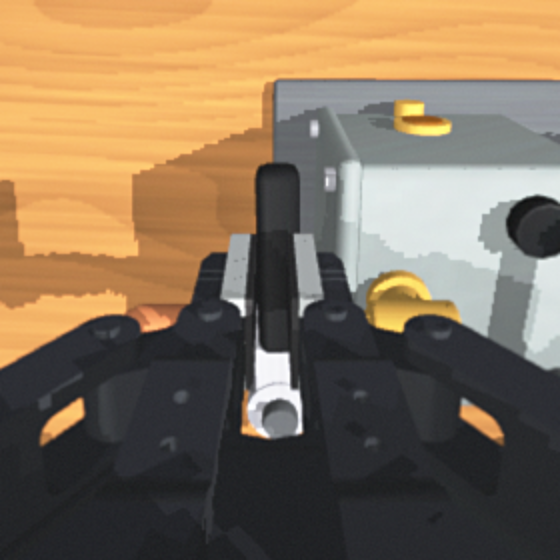

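The fingers straddle the sleeve, centred on it but not yet touching. For wrist range I need the half-turned grasp, so I'll open, rise, turn by +180° and come back.

>>> step_arm(
  motion=[
    [4,0,0,0,0],
    [4,0,0,0,0],
    [4,0,0,-3,0],
    [4,0,0,-6,4],
    [4,0,0,-6,12],
    [4,0,0,-6,20],
    [4,0,0,-6,28],
    [4,0,0,-6,36],
    [4,0,0,-6,44],
    [4,0,0,-6,52],
    [4,0,0,-6,60],
    [4,0,0,-6,68],
    [4,0,0,-6,76],
    [4,0,0,-6,84],
    [4,0,0,-6,92],
    [4,0,0,-6,100],
    [4,0,0,-6,108],
    [4,0,0,-6,116],
    [4,0,0,-6,124],
    [4,0,0,-6,132],
  ],
)

```text
time: 6.2
tool_pos: [0.5394, -0.2683, 0.2314]
tcp_rot: [-2.842, -1.339, 0.0]
wrist_force: [0.6, -0.5, -0.3]
width: 0.47
grip_force: 0.0
```

>>> step_arm(
  motion=[
    [4,0,0,0,8],
    [4,0,0,0,16],
    [4,0,0,0,24],
    [4,0,0,0,32],
    [4,0,0,0,40],
    [4,0,0,0,48],
    [4,0,0,0,48],
  ],
)

```text
time: 6.9
tool_pos: [0.5394, -0.2683, 0.2315]
tcp_rot: [-3.141, -0.076, 0.0]
wrist_force: [0.3, -0.4, 0.3]
width: 0.471
grip_force: 0.0
```

```bash
python3 snap.py wD
python3 - <<'E'
from m import *
shift(.5396,-.2685,.171,2.96)
st,im,D=pickle.load(open("wD.pkl","rb")); print(st["q"].round(2),st["width"]); C=cam("wrist",st)
for p in [(.512,-.267,.196),(.567,-.265,.196),(.5895,-.2635,.196),(.58,-.011,.17)]: print(proj(C,p).round(1))
E
```

```text
t 6.95 tcp [ 0.5394 -0.2684  0.2315] yaw 2.96 down [-2.e-04  1.e-04 -1.e+00] F [ 0.8 -0.2  0.2] -> shift [0.02 0.01 6.05] twist 0.0
[-0.5   0.11  1.74  0.    1.29  1.02] 0.47096492057903155
[311.9 249.8]
[312.6 179.6]
[312.  147.8]
[ -7.9 141.2]
```

View pics/wD.png

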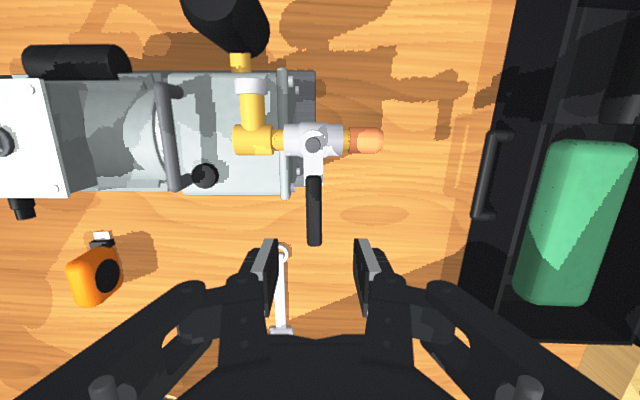

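After the half turn, the sleeve shows at (314,176–245), within about 3 mm of the prediction, and the fingers are centred on it. Lowering and gripping.

>>> step_arm(
  motion=[
    [4,0.1,0,3,0],
    [4,0.1,0,6,0],
    [4,0.1,0,6,0],
    [0,0.1,0,6,0],
    [0,0.1,0,6,0],
    [0,0.1,0,6,0],
    [0,0.1,0,6,0],
    [0,0.1,0,6,0],
    [0,0.1,0,6,0],
  ],
  force=30,
)

```text
time: 7.85
tool_pos: [0.5407, -0.2684, 0.1721]
tcp_rot: [3.14, 0.077, 0.001]
wrist_force: [0.1, -0.4, -0.8]
width: 0.001
grip_force: 0.0
```

Run:
```python
from h import *
shift(.5396,-.2685,.171,2.96)
s=bot.read_state(); print(s["q"].round(2), s["width"],s["grip_force"])
P=np.array([.591,-.2645]); M=R.from_rotvec(s["tcp_rot"]).as_matrix(); v=s["tool_pos"][:2]-P
print("radius",np.linalg.norm(v),"head",np.degrees(np.arctan2(*v[::-1])))
for a in (5,10,15,20,25,30,35,40,44.8):
    r=R.from_euler('z',a,degrees=True).as_matrix()[:2,:2]@v; w=P+r-s["tool_pos"][:2]
    print(a,(M.T@[*w,0]*100).round(2))
```

```text
t 7.85 tcp [ 0.5407 -0.2684  0.1721] yaw 2.81 down [ 7.e-04 -4.e-04 -1.e+00] F [ 0.1 -0.4 -0.8] -> shift [-0.12  0.    0.11] twist -0.15
[-0.5   0.15  1.8   0.    1.19  1.02] 0.0008220986251904227 0.0
radius 0.05040558957542268 head -175.54433016792416
5 [0.03 0.44 0.  ]
10 [0.1  0.87 0.  ]
15 [0.21 1.3  0.  ]
20 [0.35 1.71 0.  ]
25 [0.53 2.12 0.  ]
30 [0.75 2.5  0.  ]
35 [0.99 2.86 0.  ]
40 [1.27 3.2  0.  ]
44.8 [1.57 3.51 0.  ]
```

The fingers shut fully on nothing. I'll check the fingertip and sleeve heights in the depth images.

```bash
python3 snap.py wE
python3 - <<'E'
from m import *
for n in ("wC","wE"):
    st,im,D=pickle.load(open(n+".pkl","rb")); C=cam("wrist",st)
    print(n,st["tool_pos"].round(3),st["width"].round(3),st["grip_force"])
    vv,uu=np.mgrid[0:400:6,260:372:8]
    M=R.from_rotvec(st["tcp_rot"]).as_matrix()
    for v in range(180,330,8):
        row=[]
        for u in range(284,348,7):
            d=D[v,u]
            if d>0:
                p=dep(C,u,v,d); row.append("%4d/%3d"%(p[2]*1000,im[v,u].sum()//3))
            else: row.append("  --/%3d"%(im[v,u].sum()//3))
        print(v,*row)
E
```

```text
Traceback (most recent call last):
AttributeError: 'float' object has no attribute 'round'
```

Run:
```python
from m import *
for n in ("wC","wE"):
    st,im,D=pickle.load(open(n+".pkl","rb")); C=cam("wrist",st)
    print(n,st["tool_pos"].round(3),st["width"],st["grip_force"])
    for v in range(190,330,9):
        row=[]
        for u in range(284,348,6):
            d=D[v,u]
            row.append("%4d/%3d"%((dep(C,u,v,d)[2]*1000 if d>0 else -1),im[v,u].sum()//3))
        print(v,*row)
```

```text
wC [ 0.54  -0.269  0.172] 0.09609280675194709 0.0
190   -1/172   -2/122    0/120    0/117    0/122    0/124    9/104    8/104    8/105   17/ 97   82/101
199   -1/122   -1/122    0/124   -1/126    0/126   -1/131    8/106    8/104    9/104   23/ 99   89/ 99
208    0/119    0/118    0/123    0/126  193/ 40  194/ 50  194/ 52  194/ 49    9/105   26/ 99  117/165
217   -1/124   -1/113   -1/117   -1/121  193/ 39  195/ 66  195/ 59  195/ 53    8/106   30/100   95/ 84
226    0/122    0/111    0/114    0/118  193/ 38  196/ 62  195/ 59  195/ 53    8/107   32/101   97/ 91
235    0/121    0/124   -1/114   -1/117  192/ 45  194/ 64  196/ 42  195/ 48    9/104   36/101   99/ 88
244    0/128    0/132  208/169  210/173  197/ 29  194/ 43  195/ 44  209/ 43  208/167   39/ 91  102/ 92
253  210/ 36  211/ 36  219/166  217/172  199/ 27  195/ 42  195/ 36  218/ 37  219/168  218/174  210/ 46
262  220/ 39  220/ 47  225/166  228/170  200/ 26  195/ 45  195/ 36  227/ 43  226/166  229/171  220/ 50
271  239/ 51  236/ 43  236/174  233/173  201/ 38  195/ 44  194/ 37  233/ 66  233/218  236/ 45  239/ 45
280  243/ 68  244/ 4
[... 1597 characters left out ...]
2  239/ 42  237/ 39  234/175  233/ 48  234/172  237/102  239/ 38  240/ 41  235/ 40
280  242/ 43  242/ 40  243/ 48  242/ 42  242/ 42  234/ 49  235/ 40  242/ 43  243/ 43  243/ 48  243/ 42
289  249/ 39  248/ 42  249/ 42  249/ 43  249/ 41  233/ 52  242/ 41  249/ 40  247/ 42  248/ 43  248/ 42
298  254/ 40  254/ 41  254/ 41  253/ 42  249/ 41  233/ 49  241/ 37  254/ 41  254/ 39  254/ 41  254/ 42
307  266/ 43  266/ 40  264/ 41  264/ 37  244/ 47  234/ 49  242/ 37  256/ 36  265/ 42  265/ 43  266/ 40
316  270/ 40  269/ 42  270/ 42  264/ 36  243/ 46    0/179  243/ 68  256/ 40  269/ 38  269/ 38  269/ 39
325  273/ 39  273/ 42  273/ 39  265/ 38  243/ 45    0/186    0/169  245/ 46  271/ 37  273/ 44  274/ 40
```

View pics/wE.png

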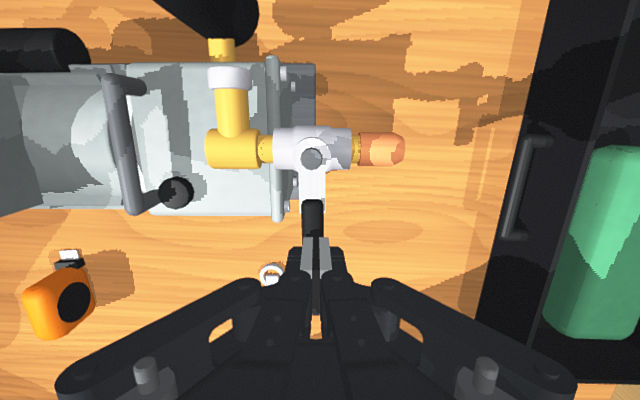

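Run:
```python
from m import *
c=bot.calibration("wrist"); T=np.array(c["T_tool_cam"])
for n,us in (("wE",(308,313,320,326)),("wD",(262,268,362,368)),("wA",(195,215,415,435))):
    st,im,D=pickle.load(open(n+".pkl","rb")); C=(np.array(c["mtx"]),c["k1"],T[:3,3],T[:3,:3])
    print(n,"width",st["width"])
    for u in us:
        for v in range(200,300):
            p=dep(C,u,v,D[v,u])*1000
            if D[v,u]>0 and p[2]<0 and abs(p[0])<40: print(u,v,p.round(0), dep(C,u,v+6,D[v+6,u]).round(3)); break
```

```text
wE width 0.0008220986251904227
308 200 [ 29.  -4. -20.] [ 0.026 -0.004 -0.024]
313 200 [ 29.  -1. -20.] [ 0.026 -0.001 -0.024]
320 200 [ 29.   2. -20.] [ 0.026  0.002 -0.022]
326 237 [ 11.   5. -29.] [ 0.011  0.005 -0.036]
wD width 0.47096492057903155
262 243 [ 11. -26. -36.] [ 0.011 -0.025 -0.043]
268 238 [ 11. -25. -29.] [ 0.011 -0.023 -0.037]
362 238 [ 11.  24. -29.] [ 0.011  0.023 -0.037]
368 240 [ 11.  27. -31.] [ 0.011  0.025 -0.04 ]
wA width 0.9971274459774456
195 262 [  7. -56. -47.] [ 0.007 -0.053 -0.053]
215 248 [ 11. -48. -40.] [ 0.011 -0.046 -0.048]
415 248 [ 11.  48. -40.] [ 0.011  0.046 -0.047]
435 261 [  7.  55. -46.] [ 0.007  0.053 -0.053]
```

The depth shows that the real fingertips are about 29 mm short of the reported TCP: shut tips at tool z = -29 mm. They closed above the sleeve, so all heights need 29 mm more. I'll open, go 3 cm lower and grip.

>>> step_arm(
  motion=[
    [4,0,0,-0.5,0],
    [4,0,0,-0.5,0],
    [4,0,0,-0.5,0],
    [4,0,0,-0.5,0],
    [4,0,0,1,0],
    [4,0,0,2,0],
    [4,0,0,3,0],
    [4,0,0,3,0],
    [0,0,0,3,0],
    [0,0,0,3,0],
    [0,0,0,3,0],
    [0,0,0,3,0],
    [0,0,0,3,0],
  ],
  force=30,
)

```text
time: 9.2
tool_pos: [0.5406, -0.2675, 0.1418]
tcp_rot: [-3.14, -0.078, -0.0]
wrist_force: [-0.5, 5.4, 0.7]
width: 0.138
grip_force: 29.1
```

Run:
```python
from h import *
shift(.541,-.2685,.142,2.96)
s=bot.read_state(); print(s["q"].round(2), s["width"],s["grip_force"],s["torque"])
```

```text
t 9.2 tcp [ 0.5406 -0.2675  0.1418] yaw 2.83 down [ 0.      0.0011 -1.    ] F [-0.5  5.4  0.7] -> shift [ 0.04  0.11 -0.02] twist -0.13
[-0.5   0.18  1.83  0.    1.13  1.02] 0.13771103666005072 29.1407909989357 [0.7369096  0.07377244 0.26089785]
```

The sleeve is gripped: opening 11.7 mm, 29 N. I'll turn it 44.8° anticlockwise along the arc.

>>> step_arm(
  motion=[
    [0,0.02,0.42,0,-5],
    [0,0.07,0.83,0,-10],
    [0,0.17,1.24,0,-15],
    [0,0.3,1.63,0,-20],
    [0,0.46,2.02,0,-25],
    [0,0.67,2.38,0,-30],
    [0,0.9,2.72,0,-35],
    [0,1.16,3.04,0,-40],
    [0,1.45,3.33,0,-44.8],
    [0,1.45,3.33,0,-44.8],
    [0,1.45,3.33,0,-44.8],
  ],
)

```text
time: 10.3
tool_pos: [0.5572, -0.3016, 0.1419]
tcp_rot: [2.874, 1.264, 0.001]
wrist_force: [1.8, -0.4, -1.5]
width: 0.137
grip_force: 29.2
```

Run:
```python
from h import *
shift(.5568,-.301,.142,47.7)
s=bot.read_state(); print(s["q"].round(2), s["width"],s["grip_force"],s["torque"])
```

```text
t 10.3 tcp [ 0.5572 -0.3016  0.1419] yaw 47.48 down [ 0.0014 -0.0015 -1.    ] F [ 1.8 -0.4 -1.5] -> shift [ 0.02 -0.07 -0.01] twist -0.22
[-0.54  0.23  1.77 -0.    1.14  0.21] 0.13708700293804915 29.179970920085907 [-0.039687   -0.30989729  0.0329059 ]
```

>>> step_arm(
  motion=[
    [3,0,0,0,0],
    [3,0,0,0,0],
    [3,0,0,0,0],
    [3,0,0,0,0],
    [3,0,0,-3,0],
    [3,0,0,-8,0],
    [3,0,0,-11,0],
    [3,0,0,-11,0],
    [3,0,0,-11,0],
  ],
)

```text
time: 11.2
tool_pos: [0.5571, -0.3012, 0.253]
tcp_rot: [2.872, 1.267, 0.002]
wrist_force: [-0.1, -0.1, -0.3]
width: 0.352
grip_force: 0.0
```

```bash
python3 snap.py wF
python3 - <<'E'
from m import *
st,im,D=pickle.load(open("wF.pkl","rb")); C=cam("wrist",st)
print([proj(C,(x,y,.196)).round() for x,y in ((.5905,-.264),(.5757,-.280),(.538,-.322))])
t,_=bot.read_camera("top"); cv2.imwrite("pics/top1.png",t[:,:,::-1])
def line(C,im,box,thr):
    p=blob(im,box,lambda a:a.max(2)<thr); W=np.array([onz(C,u,v,.196)[:2] for u,v in p],np.float32)
    vx,vy,x0,y0=cv2.fitLine(W,cv2.DIST_HUBER,0,.001,.001).ravel(); print(len(p),cv2.minAreaRect(p),cv2.minAreaRect(W*1000),"heading",np.degrees(np.arctan2(vy,vx)),x0,y0)
line(C,im,(285,150,345,270),65)
E
```

```text
[array([315., 145.]), array([314., 173.]), array([315., 239.])]
260 ((315.5, 204.0), (62.0, 13.0), 90.0) ((558.8101196289062, -299.964599609375), (52.674774169921875, 10.353636741638184), 48.018341064453125) heading 48.823517 0.5567188 -0.3063644
```

The sleeve heading is about 48°, relative to a pump yaw of 2.7°, so the cock is at about 45°. Next I'll go over the punch, at a yaw of 93° so the fingers close across the row.

Run:
```python
from m import *
st,im,D=pickle.load(open("wA.pkl","rb")); C=cam("wrist",st)
print(onz(C,319.7,184.2,.15),dep(C,320,184,D[184,320]))
print(dep(C,320,188,D[188,320]))
shift(.487,.271,.24,93)
```

```text
[0.48122512 0.27476667 0.15      ] [0.481122   0.27506429 0.14950184]
[0.48537616 0.27532446 0.14866352]
t 11.3 tcp [ 0.5557 -0.3003  0.2499] yaw 47.6 down [-0.0023  0.0013 -1.    ] F [-0.   0.3 -0.6] -> shift [ 37.55 -43.6    1.08] twist -45.4
```

>>> step_arm(
  motion=[
    [4,37.4,-44.3,0,-45.4],
    [4,37.4,-44.3,0,-45.4],
    [4,37.4,-44.3,0,-45.4],
    [4,37.4,-44.3,0,-45.4],
    [4,37.4,-44.3,0,-45.4],
    [4,37.4,-44.3,0,-45.4],
    [4,37.4,-44.3,0,-45.4],
    [4,37.4,-44.3,0,-45.4],
    [4,37.4,-44.3,0,-45.4],
    [4,37.4,-44.3,0,-45.4],
    [4,37.4,-44.3,0,-45.4],
    [4,37.4,-44.3,0,-45.4],
    [4,37.4,-44.3,0,-45.4],
    [4,37.4,-44.3,0,-45.4],
    [4,37.4,-44.3,0,-45.4],
  ],
)

```text
time: 12.8
tool_pos: [0.4812, 0.2728, 0.2503]
tcp_rot: [-2.163, -2.278, 0.004]
wrist_force: [-0.2, 0.3, -0.6]
width: 0.468
grip_force: 0.0
```

```bash
python3 snap.py wG
python3 - <<'E'
from m import *
st,im,D=pickle.load(open("wG.pkl","rb")); C=cam("wrist",st)
d=shift(.481,.275,.25,93); print(st["q"].round(2))
u0,v0=proj(C,(.481,.275,.15)).round().astype(int); print(u0,v0)
P=[]
for v in range(v0-40,v0+40):
    for u in range(u0-40,u0+40):
        if D[v,u]>0:
            p=dep(C,u,v,D[v,u])
            if p[2]>.143: P.append([u,v,*p])
P=np.array(P); print(len(P),P.mean(0).round(4),P.min(0).round(3),P.max(0).round(3))
w=P[P[:,4]>.146]; (c,r)=cv2.minEnclosingCircle(w[:,:2].astype(np.float32)); print(c,r,onz(C,*c,.15))
# two-view top
s2=pickle.load(open("wA.pkl","rb"))[0]; print(tri([ray(C,*c),ray(cam("wrist",s2),319.7,184.2)]))
E
```

```text
t 12.85 tcp [0.4815 0.2727 0.2507] yaw 92.93 down [-0.0014 -0.0012 -1.    ] F [-0.6  0.5 -0.8] -> shift [ 0.23 -0.03  0.07] twist -0.07
[ 0.47  0.01  1.81 -0.    1.32  0.42]
316 191
129 [3.162558e+02 1.911628e+02 4.817000e-01 2.748000e-01 1.489000e-01] [3.10e+02 1.85e+02 4.76e-01 2.69e-01 1.43e-01] [3.22e+02 1.97e+02 4.87e-01 2.80e-01 1.51e-01]
(316.0, 191.5) 6.265082359313965 [0.48148292 0.27477021 0.15      ]
(array([0.48143881, 0.27470817, 0.14960884]), [np.float64(6.236440606296738e-05), np.float64(6.236440606285936e-05)])
```

The punch top is at (0.4815, 0.2748, 0.150), with both views agreeing. I'll descend and grip it just above mid-body.

>>> step_arm(
  motion=[
    [4,0.2,0,0,0],
    [4,0.2,0,5,0],
    [4,0.2,0,9,0],
    [4,0.2,0,12,0],
    [4,0.2,0,15,0],
    [4,0.2,0,17,0],
    [4,0.2,0,17.9,0],
    [4,0.2,0,17.9,0],
    [4,0.2,0,17.9,0],
    [0,0.2,0,17.9,0],
    [0,0.2,0,17.9,0],
    [0,0.2,0,17.9,0],
    [0,0.2,0,17.9,0],
    [0,0.2,0,17.9,0],
    [0,0.2,0,17.9,0],
  ],
  force=90,
)

```text
time: 14.35
tool_pos: [0.4828, 0.2766, 0.0743]
tcp_rot: [2.162, 2.278, 0.004]
wrist_force: [-0.1, -1.3, 5.2]
width: 0.113
grip_force: 87.7
```

Run:
```python
from h import *
shift(.4815,.2748,.072,93)
s=bot.read_state(); print(s["width"],s["grip_force"],s["torque"])
```

```text
t 14.35 tcp [0.4828 0.2766 0.0743] yaw 93.01 down [ 0.0028  0.0012 -1.    ] F [-0.1 -1.3  5.2] -> shift [-0.18 -0.15  0.23] twist 0.01
0.1132235394301457 87.65773057937622 [-0.11506449  0.07580703  0.01569952]
```

Gripped. I'll lift straight up 22 cm.

>>> step_arm(
  motion=[
    [0,0,0,-1,0],
    [0,0,0,-3,0],
    [0,0,0,-5.5,0],
    [0,0,0,-8,0],
    [0,0,0,-12,0],
    [0,0,0,-16,0],
    [0,0,0,-20,0],
    [0,0,0,-22,0],
    [0,0,0,-22,0],
    [0,0,0,-22,0],
  ],
)

```text
time: 15.35
tool_pos: [0.4811, 0.2759, 0.2921]
tcp_rot: [-2.162, -2.279, 0.001]
wrist_force: [0.6, 0.0, -1.7]
width: 0.115
grip_force: 88.1
```

Run:
```python
from h import *
shift(.58,-.011,.29,93)
s=bot.read_state(); print(s["width"],s["grip_force"],s["torque"],s["q"].round(2))
```

```text
t 15.35 tcp [0.4811 0.2759 0.2921] yaw 93.01 down [-4.e-04 -2.e-04 -1.e+00] F [ 0.6  0.  -1.7] -> shift [-29.17   8.37   0.21] twist 0.01
0.1147376821757053 88.14867854118347 [-0.03112082  0.03074813 -0.10632525] [ 0.48 -0.01  1.75  0.    1.4   0.42]
```

I'll hover 5 cm to the side (+y) of the collar to measure it and the punch tip with the same camera.

>>> step_arm(
  motion=[
    [0,-24.2,8.4,0.2,0],
    [0,-24.2,8.4,0.2,0],
    [0,-24.2,8.4,0.2,0],
    [0,-24.2,8.4,0.2,0],
    [0,-24.2,8.4,0.2,0],
    [0,-24.2,8.4,0.2,0],
    [0,-24.2,8.4,0.2,0],
    [0,-24.2,8.4,0.2,0],
    [0,-24.2,8.4,0.2,0],
  ],
)

```text
time: 16.25
tool_pos: [0.5772, 0.0403, 0.2897]
tcp_rot: [-2.159, -2.28, 0.001]
wrist_force: [0.1, -0.2, -0.3]
width: 0.108
grip_force: 88.1
```

```bash
python3 snap.py wH
python3 - <<'E'
from m import *
st,im,D=pickle.load(open("wH.pkl","rb")); C=cam("wrist",st); M=R.from_rotvec(st["tcp_rot"]).as_matrix()
shift(.58,-.011,.27,93)
print("tip pred",proj(C,st["tool_pos"]+M@[0,0,.0593]),"shoulder",proj(C,st["tool_pos"]+M@[0,0,.0043]),"collar",proj(C,(.58,-.011,.17)))
i2,_=bot.read_camera("side"); Cs=cam("side"); print("side tip",proj(Cs,st["tool_pos"]+M@[0,0,.0593]),"collar",proj(Cs,(.58,-.011,.17)))
a=cv2.resize(im[80:260,240:400],None,fx=2.5,fy=2.5,interpolation=cv2.INTER_CUBIC)
u,v=proj(Cs,(.58,-.011,.2)).astype(int)
b=cv2.resize(i2[v-45:v+45,u-40:u+40],(400,450),interpolation=cv2.INTER_CUBIC); print("side crop org",u-40,v-45)
np.save("side1.npy",i2); cv2.imwrite("pics/wHc.png",np.hstack([a,b])[:,:,::-1])
E
```

```text
t 16.3 tcp [0.5774 0.0403 0.2901] yaw 93.12 down [-1.e-03  4.e-04 -1.e+00] F [-0.   0.  -1.6] -> shift [-5.14 -0.02  2.01] twist 0.12
tip pred [315.32376636 206.43596132] shoulder [315.23696938 232.31433983] collar [315.53913958 235.30384274]
side tip [320.578925   158.21713968] collar [326.63016677 168.62829219]
side crop org 286 113
```

View pics/wHc.png

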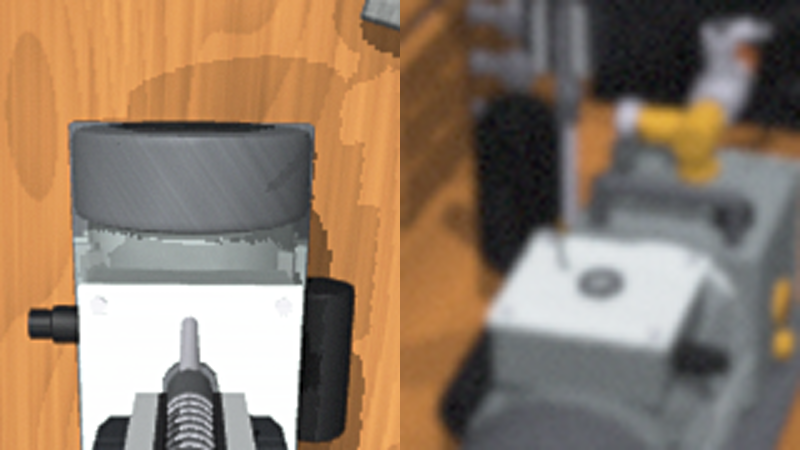

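The wrist crop shows the stem tip at (316,207), against a prediction of (315,206). The side crop shows the tip at (319.6,158.6) and the collar at (326.2,169.6), both within 1 px of prediction. One numeric check of the collar from the top and side cameras, then insertion.

Run:
```python
from m import *
Ct,Cs=cam("top"),cam("side")
t=np.load("top0.npz")["im"]; p=blob(t,(347,173,364,190),lambda a:a.max(2)<120); h=cv2.fitEllipse(cv2.convexHull(p)); print("top",h,onz(Ct,*h[0],.17))
s=np.load("side1.npy"); u,v=proj(Cs,(.58,-.011,.17)).astype(int)
p2=blob(s,(u-8,v-6,u+8,v+8),lambda a:a.sum(2)/3<(s[v-8:v+10,u-10:u+10].mean(2).max()*.78)); h2=cv2.fitEllipse(cv2.convexHull(p2)); print("side",len(p2),h2,onz(Cs,*h2[0],.17),onz(Cs,326.2,169.6,.17))
print(tri([ray(Ct,*h[0]),ray(Cs,*h2[0])]))
shift(.58,-.0105,.247,93)
```

```text
top ((354.4866027832031, 180.98614501953125), (9.52152156829834, 10.391389846801758), 38.279781341552734) [ 0.58093085 -0.01014034  0.17      ]
side 46 ((325.7948303222656, 169.20033264160156), (5.916164875030518, 8.88795280456543), 84.02203369140625) [ 0.5811295  -0.00769039  0.17      ] [ 0.57950101 -0.00618176  0.17      ]
(array([ 0.58153575, -0.01015183,  0.16842161]), [np.float64(0.00044334508892406786), np.float64(0.00044334508892394806)])
t 16.35 tcp [0.5775 0.0403 0.2904] yaw 93.13 down [-5.e-04  3.e-04 -1.e+00] F [ 0.7 -0.3 -0.5] -> shift [-5.09 -0.03  4.34] twist 0.13
```

All the views agree on the collar at about (0.5805, -0.0105). I'll move over it with the tip at about 0.187.

>>> step_arm(
  motion=[
    [0,-2,0,0,0],
    [0,-4,0,1,0],
    [0,-5.05,0.02,2,0],
    [0,-5.05,0.02,3.3,0],
    [0,-5.05,0.02,4.3,0],
    [0,-5.05,0.02,4.3,0],
    [0,-5.05,0.02,4.3,0],
    [0,-5.05,0.02,4.3,0],
  ],
)

```text
time: 17.15
tool_pos: [0.5813, -0.0111, 0.2481]
tcp_rot: [2.161, 2.279, 0.001]
wrist_force: [0.3, 0.4, -1.0]
width: 0.116
grip_force: 88.1
```

Run:
```python
from m import *
shift(.5805,-.010,.224,93)
s=bot.read_state(); M=R.from_rotvec(s["tcp_rot"]).as_matrix()
Cs=cam("side"); i2,_=bot.read_camera("side"); a,b=proj(Cs,s["tool_pos"]+M@[0,0,.0593]); print("tip pred",a,b,"coll",proj(Cs,(.5805,-.0105,.17)))
g=i2.mean(2).astype(int); u,v=int(a),int(b)
for r in range(v-12,v+16): print(r,g[r,u-12:u+18])
```

```text
t 17.15 tcp [ 0.5813 -0.0111  0.2481] yaw 93.04 down [ 9.e-04  1.e-04 -1.e+00] F [ 0.3  0.4 -1. ] -> shift [ 0.11 -0.08  2.41] twist 0.04
tip pred 326.06579970795707 162.24920579208185 coll [326.38352363 168.69346193]
150 [ 20  18  27  30  51  69  84  85  85  88 112 129 122  93  78  82  90  94
  94  97  96  98 100 105 103 104 107 106 106 111]
151 [ 27  20  24  28  51  69  81  86  82  86 106 128 119  91  79  77  83  88
  90  87  89  86  92  92  95  92  96  98 100 103]
152 [ 30  24  21  23  49  67  82  83  85  86 106 127 120  93  83  86  90  96
  92  86  87  86  81  84  85  82  92  90  88  90]
153 [ 26  21  22  29  46  67  82  86  84  84 104 128 121 100  93  93  97 103
  97  89  91  90  89  86  86  88  93  93  85  85]
154 [ 31  22  15  34  52  75  85  85  86  83  99 127 125 105 100 105 107 109
 104  97 102 100  95  96  94  97  98  97  93  89]
155 [ 23  25  15  33  60  84  92  92  87  88 102 126 122 112 113 122 124 120
 114 113 114 114 107 109 106 108 107 104 100  99]
156 [ 27  21  27  44  66  89  92  90  86  84 103 129 126 115 124 137 137 134
 131 132 134 129 128 125 126 129 124 118 11
[... 1973 characters left out ...]
181 198 214 224
 226 225 227 227 226 227 226 226 226 226 222 207]
173 [220 224 224 225 224 225 225 224 219 214 207 202 201 205 214 220 225 226
 227 227 226 227 226 228 227 227 226 226 219 190]
174 [223 228 226 227 227 227 227 226 225 225 224 221 221 222 225 225 226 226
 225 227 226 226 226 226 227 226 226 223 209 168]
175 [224 228 229 229 229 229 228 227 228 228 226 226 227 226 227 225 226 227
 227 225 226 225 227 225 226 227 225 218 191 144]
176 [221 227 228 230 229 229 229 229 228 229 228 228 226 227 227 227 226 226
 225 227 227 226 225 226 226 225 221 207 168 123]
177 [214 218 222 225 228 228 230 229 229 228 228 228 228 228 228 229 227 227
 227 227 227 224 224 224 224 224 216 188 144 101]
```

In the side view the stem (u≈325) is lined up with the collar (u≈325.7). I'll descend into the collar.

>>> step_arm(
  motion=[
    [0,0.05,-0.04,0.6,0],
    [0,0.05,-0.04,1.2,0],
    [0,0.05,-0.04,1.8,0],
    [0,0.05,-0.04,2.4,0],
    [0,0.05,-0.04,2.8,0],
    [0,0.05,-0.04,3.1,0],
    [0,0.05,-0.04,3.4,0],
    [0,0.05,-0.04,3.4,0],
    [0,0.05,-0.04,3.4,0],
  ],
)

```text
time: 18.1
tool_pos: [0.5806, -0.0112, 0.2137]
tcp_rot: [2.162, 2.279, 0.0]
wrist_force: [-0.1, 0.2, -0.5]
width: 0.112
grip_force: 88.1
```

>>> step_arm(
  motion=[
    [0,0,0,0.1,0],
    [0,0,0,0.2,0],
    [0,0,0,0.3,0],
    [0,0,0,0.3,0],
    [0,0,0,0.3,0],
  ],
)

```text
time: 18.6
tool_pos: [0.5805, -0.0112, 0.2105]
tcp_rot: [-2.162, -2.279, 0.0]
wrist_force: [-0.3, -0.0, -1.3]
width: 0.114
grip_force: 88.1
```

The tip is inside the collar with no contact force. Continuing slowly.

>>> step_arm(
  motion=[
    [0,0,0,0.1,0],
    [0,0,0,0.2,0],
    [0,0,0,0.3,0],
    [0,0,0,0.3,0],
    [0,0,0,0.3,0],
  ],
)

```text
time: 19.1
tool_pos: [0.5807, -0.0112, 0.208]
tcp_rot: [2.162, 2.278, 0.001]
wrist_force: [-1.5, 0.5, 1.3]
width: 0.115
grip_force: 88.4
```

>>> step_arm(
  motion=[
    [0,0,0,0.1,0],
    [0,0,0,0.2,0],
    [0,0,0,0.2,0],
    [0,0,0,0.2,0],
  ],
)

```text
time: 19.5
tool_pos: [0.5808, -0.0112, 0.2059]
tcp_rot: [2.162, 2.279, 0.001]
wrist_force: [0.1, -0.1, 3.6]
width: 0.116
grip_force: 88.5
```

>>> step_arm(
  motion=[
    [0,0,0,0.05,0],
    [0,0,0,0.1,0],
    [0,0,0,0.1,0],
    [0,0,0,0.1,0],
  ],
)

```text
time: 19.9
tool_pos: [0.5807, -0.0112, 0.2048]
tcp_rot: [2.162, 2.279, 0.0]
wrist_force: [0.4, -1.2, 5.1]
width: 0.111
grip_force: 88.6
```

>>> step_arm(
  motion=[
    [0,0,0,0.05,0],
    [0,0,0,0.05,0],
    [0,0,0,0.05,0],
    [0,0,0,0.05,0],
  ],
)

```text
time: 20.3
tool_pos: [0.5807, -0.0112, 0.2042]
tcp_rot: [2.162, 2.279, 0.0]
wrist_force: [-0.1, 0.4, 4.9]
width: 0.115
grip_force: 88.6
```

>>> step_arm(
  motion=[
    [0,0,0,0.05,0],
    [0,0,0,0.05,0],
    [0,0,0,0.05,0],
    [0,0,0,0.05,0],
  ],
)

```text
time: 20.7
tool_pos: [0.5808, -0.0112, 0.2042]
tcp_rot: [2.162, 2.278, 0.001]
wrist_force: [-0.9, -0.0, 7.2]
width: 0.113
grip_force: 89.1
```

>>> step_arm(
  motion=[
    [0,0,0,0.05,0],
    [0,0,0,0.05,0],
    [0,0,0,0.05,0],
    [0,0,0,0.05,0],
  ],
)

```text
time: 21.1
tool_pos: [0.5809, -0.0112, 0.2041]
tcp_rot: [2.162, 2.278, 0.001]
wrist_force: [-0.9, -0.2, 8.6]
width: 0.111
grip_force: 89.2
```

>>> step_arm(
  motion=[
    [0,0,0,0,0],
    [0,0,0,0,0],
    [0,0,0,0,0],
    [0,0,0,0,0],
  ],
)

```text
time: 21.5
tool_pos: [0.5809, -0.0112, 0.2041]
tcp_rot: [2.162, 2.278, 0.001]
wrist_force: [-0.8, 0.0, 8.3]
width: 0.112
grip_force: 89.2
```

Run:
```python
from m import *
F=[];Z=[]
for k in range(8):
    t,_=bot.read_camera("top"); s=bot.read_state(); F.append(s["wrist_force"]);Z.append(s["tool_pos"])
print(np.mean(F,0),np.mean(Z,0),np.std(F,0),s["grip_force"],s["time"])
C=cam("top"); p=blob(t,(455,170,500,215),lambda a:a.max(2)<45); W=np.array([onz(C,u,v,.196)[:2]*1000 for u,v in p],np.float32); print(len(p),cv2.minAreaRect(W))
```

```text
[-0.98972549  0.26873759  8.43646395] [ 0.58085006 -0.01120387  0.20410787] [0.39097648 0.48824572 0.35328428] 89.2332923412323 21.9
102 ((558.240478515625, -297.8165283203125), (50.92344665527344, 11.101008415222168), 48.046630859375)
```

The button is at its hard stop: the position has stalled, with about 9.5 N net on it. The lever still reads 48.0°, which is 45.3° open. Handing in.

```bash
python3 -c "
from workcell import bot
print(bot.finish_job())"
```

```text
the job is handed in; nothing more can be done
None
```

I handed the job in at about 22 s: the vent cock is about half open (45.3° measured) and released, and the gripped punch holds the reset button at its stop with about 9.5 N.

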